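# Change the thread spool on a spring-scale stand

### The arm

A 6-joint arm with a two-finger parallel gripper is mounted at the origin on the work surface. World frame = base frame: x ahead of the robot, y to its left, z up, the work surface at z = 0. Lengths are in mm, angles in rad, forces in N, time in s.
With the tool pointing down it reaches from about 400 to 925 mm from the base axis. Payload 12.5 kg.
Tool frame: the origin (TCP) lies on the mounting face of the last link; the fingertips stand 190 mm ahead of it and the grasp point (between the pads) lies 171 mm ahead of it (env.tcp_to_tips is the distance from the TCP to the fingertips, in mm); x points along the fingers, y is the direction in which the jaws open and shut, and the axes are right-handed (so a half turn about x gives the same grasp; the last joint's range is limited). The gripper opens to 95 mm and grips with 3 to 60 N. Pads are 20 mm wide; open, the fingers measure 119 mm over their backs; the gripper's body (75 mm by 180 mm) begins 59 mm behind the grasp point.
Start: joints at [-1.335, 0.491, 1.559, -0, 1.092, -0.106], TCP at [209.509, -588.839, 404.761] pointing down, gripper open.
Joint ranges: [-3.1, 3.1], [-0.84, 2.19], [0.05, 2.79], [-1.13, 4.28], [0.06, 2.93], [-2.69, 2.69]. Speed limits (rad/s): [2.22, 2.22, 2.79, 3.14, 3.14, 3.14].

### API

Orientations are given as [roll, pitch, yaw] about the fixed x, y, z axes, in that order (R = Rz(yaw) Ry(pitch) Rx(roll)).
In Python, from cell import monitor, cams, job, env gives the robot as it stands. The module is installed in compiled form; this text tells all that it offers.
- The arm moves only by the tool apply_moves, never from a script. Its argument "series" is a list of rows, each a list of 3 entries, a list of its own where there are three numbers: the closure, from -1 (fully open) to 1 (shut), so that 0 is half open, then the shift along the tool's x, y, z in cm, then the turn about the tool's x in rad. A call has 1 to 20 rows; each row is the pose to reach, as a shift and turn from the pose commanded when the call began, along the tool's axes at that moment; what a row does not reach only later rows make up. A row lasts 1/8 s, in which the tool goes at most 62.5 mm and 10.7 degrees, less where a joint would pass 70% of its speed; a pose out of reach is approached as far as the arm can. A call with a gripper value outside its range is refused whole. The fingers move at their own pace and stop on an object; the grip force is fixed at half the most. Time passes only in rows, so rows that repeat a pose let the fingers close. It gives the time, the measured TCP pose, the force and the opening at its end, in the units of the state.
- monitor.state(): the state, without advancing time (a new reading comes with each control period).
- cams.read_camera(name): name is "scene" or "top" or "wrist"; returns a dict with "image" (400x640x3 uint8, red, green, blue), "fx", "fy", "cx", "cy" (pixels), "position" and "orientation" of the camera in the world. Camera axes: x right, y down, z forward; pixel columns grow to the right and rows downward; lengths in mm; the calibration is good to about 2 mm. The wrist camera is an equidistant fisheye: a pixel r from the principal point sees the ray r / f radians off the axis. A picture is of the moment at which its call begins. There is no depth.
- job.job_done(): hands the job in, once; it reports no verdict.
The state is a dict: "t": time; "joints": joint angles; "qvel": joint speeds; "tau": joint torques, N m; "eef_pos": TCP position; "tcp_rot": TCP orientation; "ft_force": force on the tool from outside, world axes, zero at the start; "moment": the same for the moment, N m; "opening": opening from 0.0 (shut) to 1.0 (fully open).
Only numpy, scipy, OpenCV 4.12 (cv2) and the standard library are available. Lean on these libraries where they do the work, as an engineer would, in place of code of your own. Each camera call takes 0.05 s, during which the arm holds its last target. There are 200 camera calls.

### The job

Change the spool on the spring-scale stand: take the empty cardboard core off the spindle and put it in the empty cardboard box, then lower the full thread spool upright over the spindle until it sits on the platter, gently, not dropped. Then add as many of the steel ring weights as it needs, over the spindle on top of the spool, until the stand's pointer rests between its two marks. Leave any weight you do not need lying flat on the table, and do not disturb the other things on the bench.

Things in the scene. Friction and masses are not known exactly. Their poses are not given: they have to be found in the camera images.
- stand: Fixed spring-scale spool stand: grey base 130 x 130 x 22 mm, origin under its centre; a sprung round platter (90 mm) with an upright spindle at the middle. At its +x side a white scale plate (local x 55 to 59, y 4 to 48 mm, top at 100 mm) has two black marks on its +x face, 43 and 58 mm above the table; a dark pointer fixed to the platter runs in front.
- platter (a joint): Sinking of the platter (with spindle and pointer) under load, m: 0 unloaded, 0.055 at its stop. The pointer, 81 mm above the table at 0, is midway between the marks at 0.0305 and clear of both from 0.0255 to 0.0355. The empty core sinks it 1.4 mm, each weight 10 mm, the full spool (0.2 to 0.5 kg, not known) 9 to 22 mm.
- platter_seat (a point): Centre of the platter's top face, at the foot of the spindle; z up. It is 85 mm above the table when unloaded and sinks with the platter.
- spindle_tip (a point): Tip of the spindle, 90 mm above platter_seat, moving with it. The spindle is 12 mm in diameter, tapering over its top 12 mm.
- core: Empty brown cardboard core, a tube 34 mm outside, 19 mm bore, 60 mm tall, about 30 g; starts standing on the platter round the spindle. Origin at the centre of its lower end, z along its axis.
- core_center (a point): Middle of the core, on its axis, 30 mm from either end.
- spool: Full thread spool standing on the table: white flanges 54 mm in diameter and 7 mm thick at both ends, grey thread 49 mm between; 60 mm tall, with an 18 mm bore right through. Handles as a plain 54 mm cylinder. Origin at the centre of its underside, z up its axis.
- spool_center (a point): Middle of the spool, on its axis, 30 mm from either end.
- box: Empty open cardboard box, fixed to the table, 180 (x) x 140 (y) x 50 mm high, walls 4 mm; origin at the centre of its underside.
- box_in (a point): Centre of the box's inner floor, axes as the box.
- weight0: Steel ring weight, 60 mm outside, 20 mm bore, 12 mm thick, 0.22 kg, lying flat on the table; one of three alike. Origin at the centre of its underside, z along its axis.
- weight0_mid (a point): Centre of that ring, 6 mm above its underside.
- weight1: Steel ring weight, 60 mm outside, 20 mm bore, 12 mm thick, 0.22 kg, lying flat on the table; one of three alike. Origin at the centre of its underside, z along its axis.
- weight1_mid (a point): Centre of that ring, 6 mm above its underside.
- weight2: Steel ring weight, 60 mm outside, 20 mm bore, 12 mm thick, 0.22 kg, lying flat on the table; one of three alike. Origin at the centre of its underside, z along its axis.
- weight2_mid (a point): Centre of that ring, 6 mm above its underside.
- die0: Bystander: dark steel setting die, 26 mm diameter, 36 mm tall, standing among the spool and weights; origin under its centre.
- die1: Bystander: another such die, standing between the robot and the stand.
- screwdriver: Bystander: screwdriver lying beyond the box.
- wrench: Bystander: wrench lying beyond the stand.
- oil: Bystander: clear oil bottle, 48 mm diameter, 130 mm tall, at the back; origin under its centre.
- tape: Bystander: cardboard-brown tape ring, 100 mm diameter, 25 mm high, lying at the front right; origin under its centre. Not a weight.
There are look-alikes about, which are no part of the job. There is more than one size of the core; the job needs the largest.

How it is judged (in metres and radians):
On the way, in this order (a step that is already met when the one before it is completed fails the run):
1. the empty core lies in the box, let go (x of core_center in the frame of box_in between -0.085 and 0.085 m and y of core_center in the frame of box_in between -0.065 and 0.065 m and z of core_center in the frame of box_in between 0 and 0.05 m and contact force between core and the fingers below 0.1 N), for 0.2 s.
2. the spool sits on the platter round the spindle, let go (horizontal distance between spool_center and platter_seat below 0.007 m and angle between the z axis of spool and the z axis of platter_seat, either way round below 0.08 rad and z of spool_center in the frame of platter_seat between 0.024 and 0.036 m and contact force between spool and the fingers below 0.1 N), for 0.2 s.
At the end, for the whole second after the job is handed in: Core in the box; spool on the platter round the spindle (7 mm off-centre, 6 mm in height, 0.08 rad); pointer at rest within 6.5 mm of midway between the marks (joint 0.024 to 0.037); every weight flat on the spool round the spindle or flat on the table; all at rest (x of core_center in the frame of box_in between -0.085 and 0.085 m and y of core_center in the frame of box_in between -0.065 and 0.065 m and z of core_center in the frame of box_in between 0 and 0.05 m and horizontal distance between spool_center and platter_seat below 0.007 m and angle between the z axis of spool and the z axis of platter_seat, either way round below 0.08 rad and z of spool_center in the frame of platter_seat between 0.024 and 0.036 m and ((horizontal distance between weight0 and platter_seat below 0.008 m and z of weight0 in the frame of platter_seat above 0.054 m and angle between the z axis of weight0 and the z axis of platter_seat, either way round below 0.1 rad) or (height (world z) of weight0_mid below 0.012 m and angle between the z axis of weight0 and the z axis of platter_seat, either way round below 0.1 rad)) and ((horizontal distance between weight1 and platter_seat below 0.008 m and z of weight1 in the frame of platter_seat above 0.054 m and angle between the z axis of weight1 and the z axis of platter_seat, either way round below 0.1 rad) or (height (world z) of weight1_mid below 0.012 m and angle between the z axis of weight1 and the z axis of platter_seat, either way round below 0.1 rad)) and ((horizontal distance between weight2 and platter_seat below 0.008 m and z of weight2 in the frame of platter_seat above 0.054 m and angle between the z axis of weight2 and the z axis of platter_seat, either way round below 0.1 rad) or (height (world z) of weight2_mid below 0.012 m and angle between the z axis of weight2 and the z axis of platter_seat, either way round below 0.1 rad)) and value of joint platter between 0.024 and 0.037 m and velocity of joint platter between -0.01 and 0.01 m/s and linear speed of each of spool, core below 0.02 m/s); the robot touches nothing.
It fails at once if another thing on the bench pushed more than 30 mm (distance of any of die0, die1, screwdriver, wrench, oil, tape from where it was at the start of the episode above 0.03 m).
It fails at once if the platter driven down faster than 0.45 m/s (something dropped on it) (velocity of joint platter above 0.45 m/s).
It also fails if it takes over 72 s, if anything falls off the work surface, if the arm or the gripper's body presses on something with over 40 N, if the wrist force passes 120 N, or if a joint passes its speed limit or range.

## Working session

There is one attempt and no reset: what is moved stays moved. The work goes in short steps, Python scripts to look and compute and a tool call to move; the robot and the scene stay as the last step left them, time stands still between calls to the robot, and variables do not carry over. Pictures are saved under pics/ and viewed, about 8 in all and at most 12, crops included, and the job is handed in when it is done.

Besides the shell and the picture viewer there is one more tool, called by a JSON object that holds its "name" and its "arguments", one argument or row to a line. apply_moves: Moves the arm, as the interface text tells. Its arguments: {"type":"object","properties":{"series":{"type":"array"}},"required":["series"]}

```bash
mkdir -p pics; cat > h.py <<'E'
import numpy as np, cv2
from scipy.spatial.transform import Rotation as R
from cell import monitor, cams, job, env
def cam(n):
    c=cams.read_camera(n); return c
def save(c,f): cv2.imwrite('pics/'+f,cv2.cvtColor(c['image'],cv2.COLOR_RGB2BGR))
def rot(c):
    o=np.array(c['orientation'],float)
    return o if o.shape==(3,3) else R.from_euler('xyz',o).as_matrix()
def pt(c,u,v,z):
    d=rot(c)@np.array([(u-c['cx'])/c['fx'],(v-c['cy'])/c['fy'],1]); p=np.array(c['position'])
    return (p+d*(z-p[2])/d[2]).round(1)
def px(c,P):
    q=rot(c).T@(np.array(P,float)-np.array(c['position'])); return (c['fx']*q[0]/q[2]+c['cx'],c['fy']*q[1]/q[2]+c['cy'])
E
python3 - <<'E'
from h import *
for n in('top','scene'):
    c=cam(n); save(c,n+'0.png'); print({k:v for k,v in c.items() if k!='image'})
print(monitor.state(), env.tcp_to_tips)
E
```

```text
{'fx': 487.0135876550444, 'fy': 487.0135876550444, 'cx': 319.7374824970947, 'cy': 199.52437976936025, 'position': array([ 339.36682582,  -35.34126042, 1521.49892272]), 'orientation': array([-2.99710621, -0.01461271, -1.58931136])}
{'fx': 467.2201777495766, 'fy': 467.2201777495766, 'cx': 317.05341962965485, 'cy': 191.0373980903338, 'position': array([1072.59003539,  670.91927181,  887.71849192]), 'orientation': array([-2.28934477e+00,  9.58017054e-04,  2.51057124e+00])}
{'t': 0.1, 'joints': array([-1.33459811e+00,  4.91504020e-01,  1.55938900e+00,  1.80839109e-05,
        1.09173731e+00, -1.05611612e-01]), 'qvel': array([ 4.08524359e-04, -3.65441458e-05, -2.19728280e-03, -1.39992015e-03,
       -1.14395631e-03,  6.51845206e-04]), 'tau': array([ 4.20667115e-03, -6.13623691e+01, -2.58606684e+01,  6.94424543e-02,
        4.70070890e-02, -4.62357934e-05]), 'eef_pos': array([ 209.5045295 , -588.8097563 ,  404.21697726]), 'tcp_rot': array([-1.69186376,  1.56975852,  1.79153037]), 'ft_force': array([-0.31022265,  0.61137344, -0.22513446]), 'moment': array([ 0.01110334, -0.02863046,  0.01667813]), 'opening': 0.998973267147515} 190.1
```

View pics/top0.png

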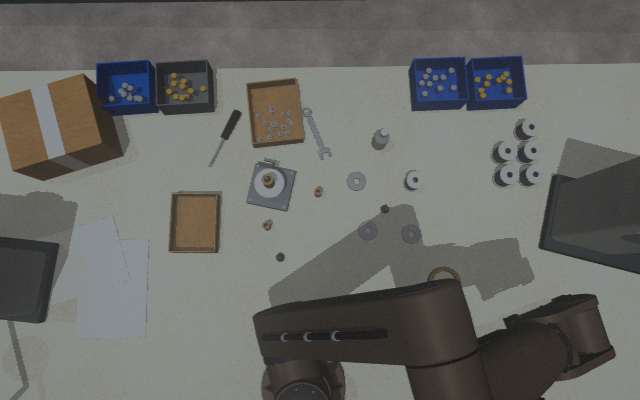

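View pics/scene0.png

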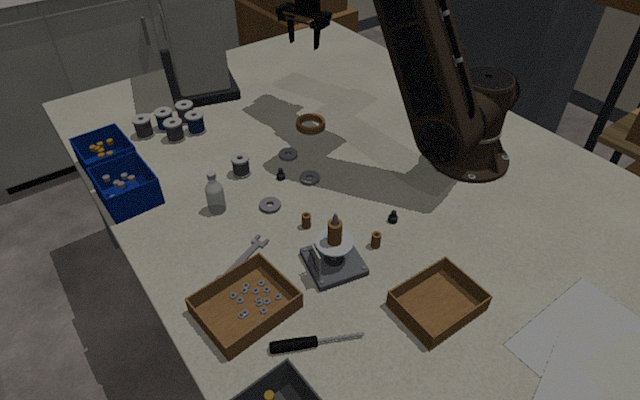

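Top view: the stand is at (270,185) with the core on its spindle (269,180). Two small cores stand at (318,192) and (267,225). The empty box is at (195,222); the box at (275,113) holds nuts. The lone spool is at (412,180), with five look-alikes around (515,155). The weights are at (357,181), (368,230) and (410,233); the dies are at (385,209) and (280,257). The tape is at (443,275). The core on the spindle looks the largest, so I'll confirm it in an enlarged crop.

```bash
python3 - <<'E'
from h import *
t=cv2.imread('pics/top0.png'); s=cv2.imread('pics/scene0.png')
a=cv2.resize(t[150:265,165:440],(800,335),interpolation=cv2.INTER_CUBIC)  # 2.909
b=cv2.resize(s[140:290,225:425],(350,262),interpolation=cv2.INTER_CUBIC)
b2=cv2.resize(t[150:220,235:340],(393,262),interpolation=cv2.INTER_CUBIC) #3.743
o=np.zeros((600,800,3),np.uint8); o[:335]=a; o[338:600,:350]=b; o[338:600,400:793]=b2
o=cv2.convertScaleAbs(o,alpha=1.4); cv2.imwrite('pics/crop.png',o)
c=cam('top')
for n,u,v,z in [('box',195,222,50),('spool',412,180,60),('w',357,181,12),('w',368,230,12),('w',410,233,12),('coretop',268.5,180.5,145),('small',318,190,30)]: print(n,pt(c,u,v,z))
E
```

```text
box [490.6 317.4  50. ]
spool [ 607.3 -344.    60. ]
w [ 615.7 -180.1   12. ]
w [ 460.4 -209.7   12. ]
w [ 448.8 -340.2   12. ]
coretop [596.8  86.8 145. ]
small [585.9 -56.3  30. ]
```

View pics/crop.png

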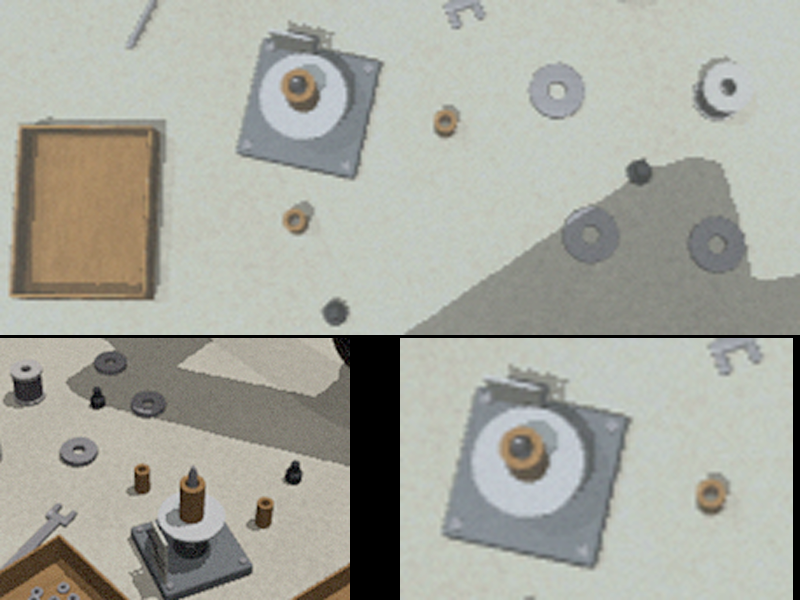

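The core on the spindle is clearly the largest and, by its size, the 34 mm one; the two table cores are about 20–25 mm. The lone spool beside the weights is the full one. I'll measure the stand's yaw and work out the first move.

```bash
cat >> h.py <<'E'
def jawyaw(s=None):
    s=s or monitor.state(); y=R.from_euler('xyz',s['tcp_rot']).as_matrix()[:,1]; return np.arctan2(y[1],y[0])
def go(x,y,z,yaw=None,frm=None):
    """cm shifts in present tool axes, and the turn about tool x to bring the jaw line to yaw (mod pi)"""
    s=monitor.state(); M=R.from_euler('xyz',s['tcp_rot']).as_matrix()
    p=np.array(s['eef_pos'] if frm is None else frm)
    d=M.T@(np.array([x,y,z])-p)/10
    t=0 if yaw is None else -((yaw-jawyaw(s)+np.pi/2)%np.pi-np.pi/2)
    print('shift',d.round(2),'turn',round(t,3),'| j6',s['joints'][5].round(2),'jaw',jawyaw(s).round(3)); return d,t
E
python3 - <<'E'
from h import *
c=cam('top')
f=lambda x,y:(235+x/3.743,150+(y-338)/3.743)
K=[pt(c,*f(x-400,y),22) for x,y in((485,375),(630,413),(595,567),(443,535))]
print(K,np.mean(K,0)); 
for a,b in((0,1),(3,2),(3,0),(2,1)):
    d=K[b]-K[a]; print(np.hypot(*d[:2]),np.arctan2(d[1],d[0]))
g=lambda x,y:(165+x/2.909,150+y/2.909)
for n,x,y,z in(('platter',306,95,84),('coretop',300,90,144),('tip',296,84,172),('spooltop',728,87,60),('w0',557,91,12),('w1',591,235,12),('w2',717,244,12),('die0',639,171,36),('die1',335,311,36)): print(n,pt(c,*g(x,y),z))
print('oil',pt(c,381,137,100))
Kb=[pt(c,*g(x,y),50) for x,y in((20,125),(158,125),(153,298),(11,296))]; print(Kb,np.mean(Kb,0))
w=cam('wrist'); print({k:v for k,v in w.items() if k!='image'}); save(w,'w0.png')
s=monitor.state();print(R.from_euler('xyz',s['tcp_rot']).as_matrix().round(3))
go(560,87,430,-0.25+1.571)
E
```

```text
[array([686.2, 131.3,  22. ]), array([651.8,  10. ,  22. ]), array([522.3,  40.5,  22. ]), array([551.1, 166.1,  22. ])] [602.85   86.975  22.   ]
126.08350407567204 -1.847134990383626
128.85961353348847 -1.7961991776169581
139.510035481323 -0.2521064979058261
133.04322605830032 -0.23130585978995002
platter [601.6  87.2  84. ]
coretop [595.7  87.9 144. ]
tip [596.5  89.3 172. ]
spooltop [ 607.5 -354.    60. ]
w0 [ 614.8 -178.4   12. ]
w1 [ 457.9 -210.1   12. ]
w2 [ 446.  -344.7   12. ]
die0 [ 523.  -260.5   36. ]
die1 [381.5  62.   36. ]
oil [ 733. -248.  100.]
[array([580.6, 389.2,  50. ]), array([578.3, 245.1,  50. ]), array([397.8, 248.3,  50. ]), array([402.5, 394. ,  50. ])] [489.8  319.15  50.  ]
{'fx': 309.70691628693146, 'fy': 309.70691628693146, 'cx': 317.717421256532, 'cy': 202.85001072004647, 'position': array([ 286.17530438, -561.4559374 ,  383.70309046]), 'orientation': array([ 2.84843245e+00, -3.73503892e-05, -1.22945573e+00])}
[[-0.     0.335 -0.942]
 [ 0.    -0.942 -0.335]
 [-1.    -0.    -0.   ]]
shift [ -2.52 -51.93 -55.68] turn 0.592 | j6 -0.11 jaw -1.229
```

{"name": "apply_moves", "arguments": {
  "series": [
    [-1, [-3.6, -53.7, -53.1], 0.59],
    [-1, [-3.6, -53.7, -53.1], 0.59],
    [-1, [-3.6, -53.7, -53.1], 0.59],
    [-1, [-3.6, -53.7, -53.1], 0.59],
    [-1, [-3.6, -53.7, -53.1], 0.59],
    [-1, [-3.6, -53.7, -53.1], 0.59],
    [-1, [-3.6, -53.7, -53.1], 0.59],
    [-1, [-3.6, -53.7, -53.1], 0.59],
    [-1, [-3.6, -53.7, -53.1], 0.59],
    [-1, [-3.6, -53.7, -53.1], 0.59],
    [-1, [-3.6, -53.7, -53.1], 0.59],
    [-1, [-3.6, -53.7, -53.1], 0.59],
    [-1, [-3.6, -53.7, -53.1], 0.59],
    [-1, [-3.6, -53.7, -53.1], 0.59],
    [-1, [-3.6, -53.7, -53.1], 0.59],
    [-1, [-3.6, -53.7, -53.1], 0.59],
    [-1, [-3.6, -53.7, -53.1], 0.59]
  ]
}}

```text
t: 2.38
eef_pos: [529.7, 94.3, 440.9]
tcp_rot: [3.101, 1.571, -0.29]
ft_force: [0.3, 0.6, 0.0]
opening: 1.0
```

```bash
cat >> h.py <<'E'
def wpx(w,P):
    q=(np.array(P,float)-np.array(w['position']))@rot(w); r=np.hypot(q[...,0],q[...,1]); k=w['fx']*np.arctan2(r,q[...,2])/np.maximum(r,1e-9)
    return k*q[...,0]+w['cx'],k*q[...,1]+w['cy']
def ortho(w,x0,y0,z,half=60,s=2.5):
    """map at height z, centred on x0,y0; up=+x, left=+y, s px/mm; grid every 10mm at border"""
    n=int(2*half*s); i=(np.arange(n)+.5)/s-half
    X=x0-i[:,None]+0*i; Y=y0-i[None,:]+0*i[:,None]
    u,v=wpx(w,np.stack([X,Y,0*X+z],-1)) 
    m=cv2.remap(w['image'],u.astype('f4'),v.astype('f4'),cv2.INTER_CUBIC)[...,::-1]
    m=cv2.convertScaleAbs(m,alpha=1.4); h=n//2
    cv2.line(m,(h-6,h),(h+6,h),(0,0,255)); cv2.line(m,(h,h-6),(h,h+6),(0,0,255)); return m
def circ(m,lo,hi,s=2.5,p2=25):
    g=cv2.medianBlur(cv2.cvtColor(m,cv2.COLOR_BGR2GRAY),5); h=m.shape[0]/2
    c=cv2.HoughCircles(g,cv2.HOUGH_GRADIENT_ALT if False else cv2.HOUGH_GRADIENT,1,10,param1=80,param2=p2,minRadius=int(lo*s),maxRadius=int(hi*s))
    return [] if c is None else [((h-b)/s,(h-a)/s,r/s) for a,b,r in c[0][:4]]   # dx,dy,r mm
E
python3 - <<'E'
from h import *
w=cam('wrist'); save(w,'w1.png'); np.save('w1.npy',w,allow_pickle=True); print(w['position'],w['orientation'])
o=[ortho(w,600,87,z) for z in(83.6,143.6)]
print([circ(o[0],42,48),circ(o[1],15,19)])
cv2.imwrite('pics/o1.png',np.hstack(o+[])); 
E
```

```text
[608.5614506   74.03214868 420.18940616] [ 2.84899913e+00 -6.35083890e-04 -1.82066382e+00]
[[(np.float32(3.4), np.float32(6.2), np.float32(44.52))], [(np.float32(2.2), np.float32(6.6), np.float32(17.0))]]
```

View pics/o1.png

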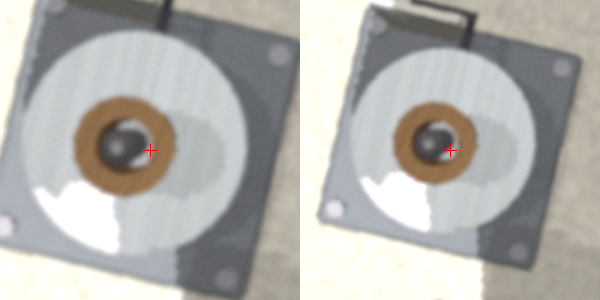

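Ortho maps: the platter is at (603.4, 93.2) with r 44.5 (45 expected), and the core is at (602.2, 93.6) with r 17.0 (17 expected). I'll go above the core and check the fingers against it.

```bash
python3 - <<'E'
from h import *
go(602.5,93.4,380,1.326)
E
```

```text
shift [ 6.08 -1.69 -7.08] turn -0.004 | j6 1.87 jaw -1.82
```

{"name": "apply_moves", "arguments": {
  "series": [
    [-1, [0, -1.7, -7.1], 0],
    [-1, [0, -1.7, -7.1], 0],
    [-1, [6.1, -1.7, -7.1], 0],
    [-1, [6.1, -1.7, -7.1], 0],
    [-1, [6.1, -1.7, -7.1], 0]
  ]
}}

```text
t: 3.05
eef_pos: [602.9, 94.1, 381.5]
tcp_rot: [-2.896, 1.569, -0.003]
ft_force: [-0.7, 0.5, -0.5]
opening: 0.998
```

```bash
python3 - <<'E'
from h import *
w=cam('wrist'); save(w,'w2.png'); s=monitor.state(); print(s['eef_pos'],s['tcp_rot'],w['position'])
M=R.from_euler('xyz',s['tcp_rot']).as_matrix(); p=s['eef_pos']
im=w['image'][...,::-1].copy()
for y in(-47.5,47.5):
  for x,cc in((190,(0,0,255)),(171,(0,255,0))):
    for z in(-10,10):
      u,v=wpx(w,p+M@[x,y,z]); cv2.circle(im,(int(round(float(u))),int(round(float(v)))),3,cc,1); 
for x in (190,171):
  print(wpx(w,p+M@[x,0,0]))
for P,lo,hi in(((603,93,83.6),42,48),((602,93,143.6),15,19)):
  m=ortho(w,*P); print(circ(m,lo,hi))
cv2.imwrite('pics/w2m.png',cv2.convertScaleAbs(im,alpha=1.4))
E
```

```text
[602.95500035  94.12743121 381.9569346 ] [-2.88273735  1.56814643  0.01067888] [681.87749643  73.89556126 360.87949689]
(np.float64(317.1160575369648), np.float64(251.0143510593432))
(np.float64(317.088219959956), np.float64(266.0273327000367))
[(np.float32(0.6), np.float32(0.6), np.float32(45.079998))]
[(np.float32(1.8), np.float32(0.6), np.float32(16.76))]
```

View pics/w2m.png

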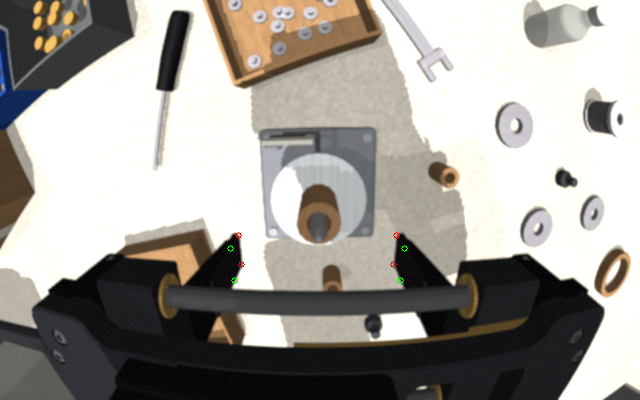

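The finger markers fit, and the platter at (603.6, 93.6) and core at (603.8, 93.6) are confirmed. I'll descend and grip the core.

{"name": "apply_moves", "arguments": {
  "series": [
    [-1, [4, 0.0, -0.1], 0],
    [-1, [8.2, 0.0, -0.1], 0],
    [-1, [8.2, 0.0, -0.1], 0],
    [-1, [8.2, 0.0, -0.1], 0],
    [1, [8.2, 0.0, -0.1], 0],
    [1, [8.2, 0.0, -0.1], 0],
    [1, [8.2, 0.0, -0.1], 0],
    [1, [8.2, 0.0, -0.1], 0],
    [1, [8.2, 0.0, -0.1], 0],
    [1, [8.2, 0.0, -0.1], 0],
    [1, [8.2, 0.0, -0.1], 0]
  ]
}}

```text
t: 4.47
eef_pos: [603.8, 93.9, 297.7]
tcp_rot: [1.243, 1.571, -2.147]
ft_force: [-0.0, -0.5, -0.0]
opening: 0.346
```

{"name": "apply_moves", "arguments": {
  "series": [
    [1, [-5, 0, 0], 0],
    [1, [-10.5, 0, 0], 0],
    [1, [-10.5, 0, 0], 0],
    [1, [-10.5, -5, 4.3], 0],
    [1, [-10.5, -10, 8.6], 0],
    [1, [-10.5, -15, 13], 0],
    [1, [-10.5, -19.3, 16.7], 0],
    [1, [-6, -19.3, 16.7], 0],
    [1, [-1, -19.3, 16.7], 0],
    [1, [4, -19.3, 16.7], 0],
    [1, [7.2, -19.3, 16.7], 0],
    [1, [7.7, -19.3, 16.7], 0],
    [1, [7.7, -19.3, 16.7], 0],
    [1, [7.7, -19.3, 16.7], 0]
  ]
}}

```text
t: 6.22
eef_pos: [489.5, 322.1, 222.0]
tcp_rot: [-2.474, 1.569, 0.42]
ft_force: [-0.1, 0.2, -0.8]
opening: 0.345
```

```bash
python3 - <<'E'
from h import *
w=cam('wrist'); save(w,'w3.png'); c=cam('scene'); t=cam('top')
a=cv2.resize(w['image'],None,fx=.75,fy=.75); b=cv2.resize(c['image'][170:360,340:520],(320,338))
o=np.hstack([cv2.resize(a,(480,300)),b[:300]])
cv2.imwrite('pics/w3m.png',cv2.convertScaleAbs(o[...,::-1],alpha=1.3)); print(monitor.state()['eef_pos'],monitor.state()['ft_force'])
E
```

```text
[489.3926294  321.99815826 221.69349168] [-0.29594192 -0.19756622 -0.21792907]
```

View pics/w3m.png

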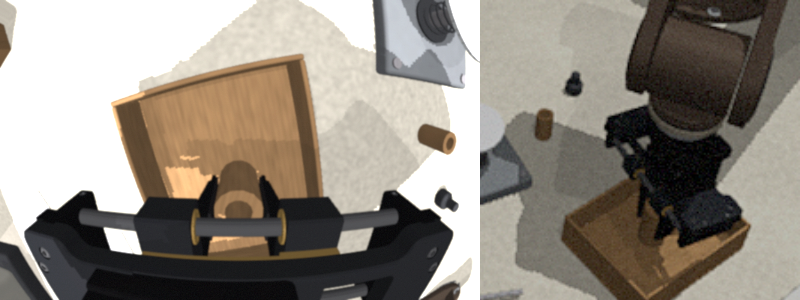

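Right: the core hangs just above the floor, well inside the box. I'll release it, lift and fly to the spool.

{"name": "apply_moves", "arguments": {
  "series": [
    [1, [0.2, 0, 0], 0],
    [1, [0.2, 0, 0], 0],
    [-0.1, [0.2, 0, 0], 0],
    [-0.1, [0.2, 0, 0], 0],
    [-0.1, [0.2, 0, 0], 0],
    [-0.1, [-3, 0, 0], 0],
    [-0.1, [-8, 0, 0], 0],
    [-0.5, [-14, 0, 0], 0],
    [-1, [-20, 0, 0], 0],
    [-1, [-20, 0, 0], 0]
  ]
}}

```text
t: 7.62
eef_pos: [489.2, 322.0, 425.3]
tcp_rot: [-2.434, 1.563, 0.46]
ft_force: [-0.0, 1.4, -0.9]
opening: 0.809
```

{"name": "apply_moves", "arguments": {
  "series": [
    [-1, [0, 61.4, -22.9], 0],
    [-1, [0, 61.4, -22.9], 0],
    [-1, [0, 61.4, -22.9], 0],
    [-1, [0, 61.4, -22.9], 0],
    [-1, [0, 61.4, -22.9], 0],
    [-1, [0, 61.4, -22.9], 0],
    [-1, [0, 61.4, -22.9], 0],
    [-1, [0, 61.4, -22.9], 0],
    [-1, [0, 61.4, -22.9], 0],
    [-1, [0, 61.4, -22.9], 0],
    [-1, [0, 61.4, -22.9], 0],
    [-1, [0, 61.4, -22.9], 0],
    [-1, [0, 61.4, -22.9], 0],
    [-1, [0, 61.4, -22.9], 0]
  ]
}}

```text
t: 9.38
eef_pos: [560.6, -328.3, 420.7]
tcp_rot: [-0.492, 1.57, 2.402]
ft_force: [-0.2, 0.2, -0.7]
opening: 0.999
```

```bash
python3 - <<'E'
from h import *
w=cam('wrist'); save(w,'w4.png'); t=cam('top'); s=monitor.state(); print(s['eef_pos'],w['position'])
o=[]
for P,lo,hi in(((607,-348,60),25,29),((615,-178,12),28,32),((458,-208,12),28,32),((446,-343,12),28,32)):
  m=ortho(w,*P,half=50,s=3); o.append(m); print(P,circ(m,lo,hi,3,18))
v=np.vstack([np.hstack(o[:2]),np.hstack(o[2:])]); 
b=cv2.resize(cv2.convertScaleAbs(t['image'][150:270,165:285,::-1],alpha=1.3),(200,200)); V=np.zeros((600,800,3),np.uint8); V[:,:600]=v; V[:200,600:]=b
cv2.imwrite('pics/o4.png',V)
E
```

```text
[ 560.58713733 -328.44292221  420.94853232] [ 639.48855132 -348.3715746   399.94247992]
(607, -348, 60) []
(615, -178, 12) [(np.float32(4.5), np.float32(0.8333333), np.float32(31.800001)), (np.float32(4.5), np.float32(-2.5), np.float32(29.9)), (np.float32(1.1666666), np.float32(3.5), np.float32(31.433334))]
(458, -208, 12) []
(446, -343, 12) [(np.float32(3.5), np.float32(0.8333333), np.float32(28.366667)), (np.float32(7.5), np.float32(0.5), np.float32(29.566666))]
```

View pics/o4.png

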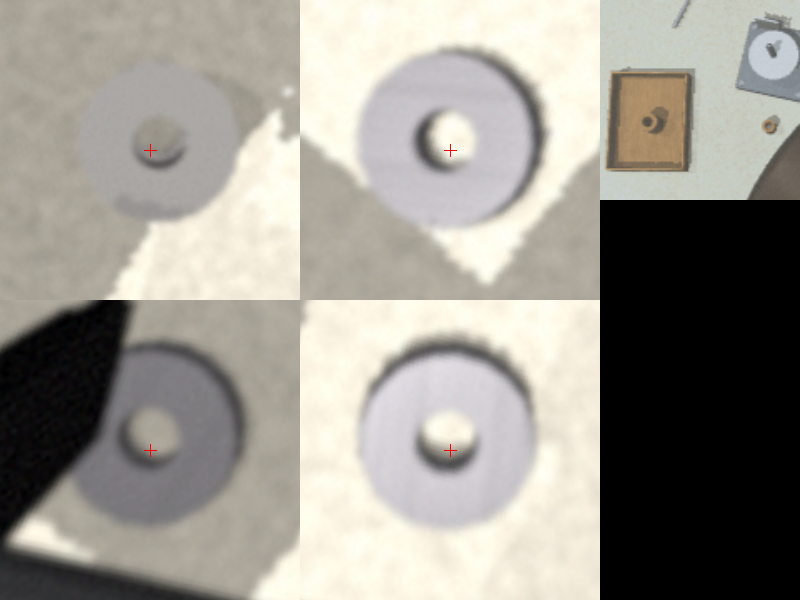

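The core stands in the box. Spool at (610, -351) with r 26.6, and rings at (618, -177), (463, -208) and (449, -342), all matching the given sizes. I'll grip the spool next.

{"name": "apply_moves", "arguments": {
  "series": [
    [-1, [0, 0.9, -5.3], 0],
    [-1, [5, 0.9, -5.3], 0],
    [-1, [10, 0.9, -5.3], 0],
    [-1, [15, 0.9, -5.3], 0],
    [-1, [19, 0.9, -5.3], 0],
    [-1, [20.7, 0.9, -5.3], 0],
    [-1, [20.7, 0.9, -5.3], 0],
    [-1, [20.7, 0.9, -5.3], 0],
    [1, [20.7, 0.9, -5.3], 0],
    [1, [20.7, 0.9, -5.3], 0],
    [1, [20.7, 0.9, -5.3], 0],
    [1, [20.7, 0.9, -5.3], 0],
    [1, [20.7, 0.9, -5.3], 0],
    [1, [20.7, 0.9, -5.3], 0]
  ]
}}

```text
t: 11.22
eef_pos: [609.6, -351.2, 213.7]
tcp_rot: [2.109, 1.571, -1.281]
ft_force: [-0.9, 0.4, 0.5]
opening: 0.553
```

{"name": "apply_moves", "arguments": {
  "series": [
    [1, [-4, 0, 0], 0],
    [1, [-9, 0, 0], 0],
    [1, [-14, 0, 0], 0],
    [1, [-19.5, 0, 0], 0],
    [1, [-19.5, 0, 0], 0],
    [1, [-19.5, -5, 1.3], 0],
    [1, [-19.5, -10, 2.7], 0],
    [1, [-19.5, -15, 4], 0],
    [1, [-19.5, -20, 5.4], 0],
    [1, [-19.5, -25, 6.7], 0],
    [1, [-19.5, -30, 8.1], 0],
    [1, [-19.5, -35, 9.4], 0],
    [1, [-19.5, -39, 10.5], 0],
    [1, [-19.5, -42, 11.3], 0],
    [1, [-19.5, -42.9, 11.6], 0],
    [1, [-19.5, -42.9, 11.6], 0],
    [1, [-19.5, -42.9, 11.6], 0],
    [1, [-19.5, -42.9, 11.6], 0]
  ]
}}

```text
t: 13.48
eef_pos: [602.7, 92.1, 408.6]
tcp_rot: [1.204, 1.571, -2.187]
ft_force: [-0.0, -0.3, -3.4]
opening: 0.552
```

```bash
python3 - <<'E'
from h import *
w=cam('wrist'); save(w,'w5.png'); s=monitor.state(); p=s['eef_pos'];print(p,jawyaw(s),s['ft_force'])
P=(p[0],p[1],p[2]-171-43+60)
m=ortho(w,*P,half=50,s=4); print(circ(m,25,29,4,18),circ(m,7,11,4,14))
m2=ortho(w,603.6,93.6,175,half=50,s=4); m3=ortho(w,603.6,93.6,85,half=60,s=2.5);print(circ(m3,43,47))
cv2.imwrite('pics/o5.png',np.vstack([np.hstack([m,m2])]))
E
```

```text
[602.65291537  92.27638147 408.66495072] -1.8201613950685833 [-0.25607492  0.35184087 -2.7661884 ]
[(np.float32(-0.375), np.float32(-0.125), np.float32(27.175)), (np.float32(3.125), np.float32(-1.375), np.float32(26.275))] [(np.float32(-0.125), np.float32(-0.125), np.float32(8.8)), (np.float32(43.875), np.float32(-23.875), np.float32(10.85)), (np.float32(-23.875), np.float32(29.875), np.float32(10.025)), (np.float32(30.125), np.float32(-13.625), np.float32(9.45))]
[(np.float32(-0.2), np.float32(0.2), np.float32(44.8))]
```

View pics/o5.png

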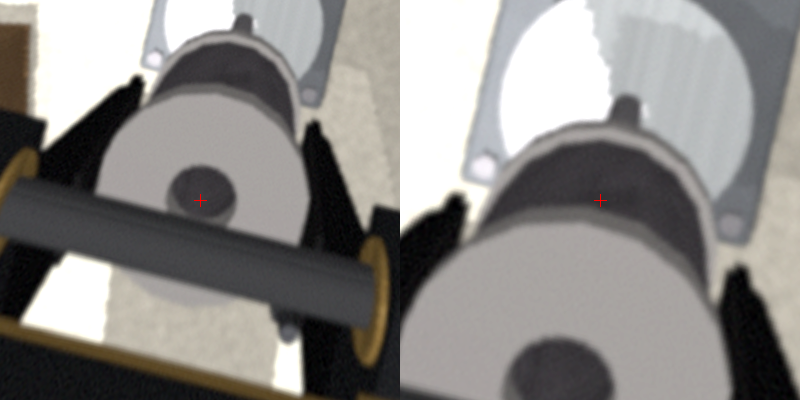

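The held spool is centred on the tool axis to 0.4 mm at (602.3, 92.2). The platter averages (603.5, 93.5), so I'll correct by that and lower gently.

{"name": "apply_moves", "arguments": {
  "series": [
    [1, [0, -0.15, -0.1], 0],
    [1, [0, -0.15, -0.1], 0],
    [1, [1.2, -0.15, -0.1], 0],
    [1, [2.4, -0.15, -0.1], 0],
    [1, [3.6, -0.15, -0.1], 0],
    [1, [4.8, -0.15, -0.1], 0],
    [1, [5.0, -0.15, -0.1], 0],
    [1, [5.0, -0.15, -0.1], 0],
    [1, [5.0, -0.15, -0.1], 0]
  ]
}}

```text
t: 14.65
eef_pos: [604.0, 94.4, 359.2]
tcp_rot: [-2.944, 1.57, -0.051]
ft_force: [0.2, -0.3, -3.3]
opening: 0.553
```

```bash
python3 - <<'E'
from h import *
s=monitor.state(); p=s['eef_pos'];print(p,s['ft_force'],s['moment'])
E
```

```text
[603.9653943   94.36625722 359.18225876] [ 0.15198294 -0.31929564 -3.31565316] [ 0.0865371   0.01888754 -0.01432635]
```

{"name": "apply_moves", "arguments": {
  "series": [
    [1, [1.2, 0.05, 0], 0],
    [1, [2.4, 0.05, 0], 0],
    [1, [3.6, 0.05, 0], 0],
    [1, [4.8, 0.05, 0], 0],
    [1, [5.6, 0.05, 0], 0],
    [1, [6.0, 0.05, 0], 0],
    [1, [6.4, 0.05, 0], 0],
    [1, [6.8, 0.05, 0], 0],
    [1, [7.0, 0.05, 0], 0],
    [1, [7.0, 0.05, 0], 0],
    [1, [7.0, 0.05, 0], 0],
    [1, [7.0, 0.05, 0], 0]
  ]
}}

```text
t: 16.15
eef_pos: [603.8, 93.9, 288.9]
tcp_rot: [-3.102, 1.57, -0.208]
ft_force: [0.1, -0.4, -0.1]
opening: 0.554
```

```bash
python3 - <<'E'
from h import *
for i in range(3):
    w=cam('wrist'); s=monitor.state(); print(s['eef_pos'],s['ft_force'])
E
```

```text
[603.81960039  93.88327449 288.86305579] [ 0.35920627 -0.18709147 -0.7359423 ]
[603.80838309  93.84474914 288.82769511] [ 0.28468674  0.14273444 -0.21325328]
[603.82950151  93.85420193 288.82432686] [ 0.23364096  0.13397245 -0.3543907 ]
```

{"name": "apply_moves", "arguments": {
  "series": [
    [1, [0.2, 0, 0], 0],
    [1, [0.3, 0, 0], 0],
    [1, [0.3, 0, 0], 0],
    [0.0, [0.3, 0, 0], 0],
    [-0.3, [0.3, 0, 0], 0],
    [-0.6, [0.3, 0, 0], 0],
    [-0.6, [0.3, 0, 0], 0],
    [-0.6, [0.3, 0, 0], 0],
    [-0.6, [0.3, 0, 0], 0],
    [-0.6, [-2, 0, 0], 0],
    [-0.6, [-6, 0, 0], 0],
    [-0.6, [-11, 0, 0], 0],
    [-0.6, [-15, 0, 0], 0],
    [-0.6, [-15, 0, 0], 0],
    [-0.6, [-15, 0, 0], 0]
  ]
}}

```text
t: 18.18
eef_pos: [603.5, 93.9, 437.9]
tcp_rot: [0.4, 1.57, -2.99]
ft_force: [0.6, -0.3, -0.1]
opening: 0.804
```

```bash
python3 - <<'E'
from h import *
w=cam('wrist'); save(w,'w6.png'); s=monitor.state(); print(s['eef_pos'],s['ft_force'],jawyaw(s))
for sink in(9,12,15,18):
    m=ortho(w,603.5,93.5,145-sink,half=50,s=4); print(sink,circ(m,25,29,4,18)[:1],circ(m,7,11,4,14)[:1])
c=cam('scene'); P=R.from_euler('z',-.245).as_matrix()
f=lambda z,y:px(c,np.array([603.5,93.5,0])+P@[59,y,z])
for z in(43,58,81,100): print(z,f(z,4),f(z,48))
a=cv2.resize(cv2.convertScaleAbs(c['image'][190:290,290:380,::-1],alpha=1.5),(540,600),interpolation=cv2.INTER_CUBIC)
cv2.imwrite('pics/s6.png',a)
E
```

```text
[603.62322698  93.82321899 437.43496555] [-0.07007019 -0.23515436  0.67196262] -1.8191116971621306
9 [(np.float32(1.375), np.float32(0.375), np.float32(26.1))] [(np.float32(0.125), np.float32(1.625), np.float32(10.3))]
12 [(np.float32(0.875), np.float32(-0.125), np.float32(26.9))] [(np.float32(0.125), np.float32(0.625), np.float32(8.65))]
15 [(np.float32(-0.375), np.float32(-0.125), np.float32(27.475))] [(np.float32(-0.375), np.float32(1.125), np.float32(9.15))]
18 [(np.float32(17.875), np.float32(-10.625), np.float32(28.575))] [(np.float32(-1.125), np.float32(1.375), np.float32(9.15))]
43 (np.float64(310.97876971760456), np.float64(260.8964120216589)) (np.float64(318.07033040537846), np.float64(274.67454188425677))
58 (np.float64(310.91735264606143), np.float64(256.67369981165893)) (np.float64(318.07348339852217), np.float64(270.4579281840005))
81 (np.float64(310.82097989181227), np.float64(250.04762019154163)) (np.float64(318.07843425855253), np.float64(263.8369609695703))
100 (np.float64(310.7392877872431), np.float64(244.43090420757238)) (np.float64(318.08263413580056), np.float64(258.22031065154675))
```

View pics/s6.png

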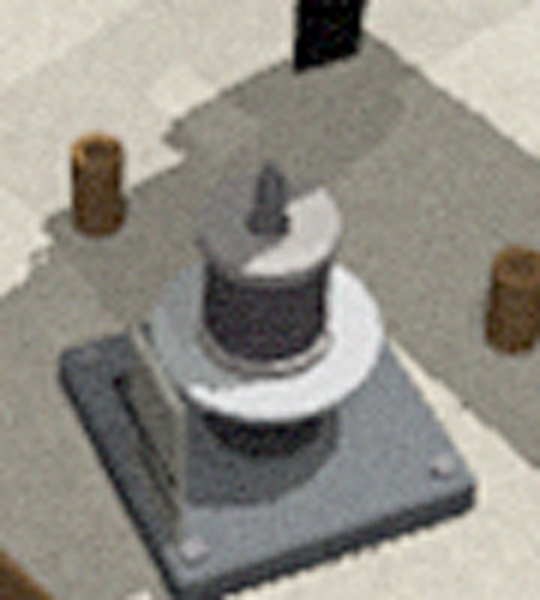

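The spool sits upright on the platter, centred to about 1 mm. The top-flange radius matches a sink of about 12–13 mm, so I expect to need two weights. Next I'll go above ring 0 and re-measure it.

{"name": "apply_moves", "arguments": {
  "series": [
    [-1, [0, 25.8, -8.1], 0],
    [-1, [0, 25.8, -8.1], 0],
    [-1, [0, 25.8, -8.1], 0],
    [-1, [0, 25.8, -8.1], 0],
    [-1, [0, 25.8, -8.1], 0],
    [-1, [4, 25.8, -8.1], 0],
    [-1, [9, 25.8, -8.1], 0],
    [-1, [9, 25.8, -8.1], 0],
    [-1, [9, 25.8, -8.1], 0],
    [-1, [9, 25.8, -8.1], 0]
  ]
}}

```text
t: 19.52
eef_pos: [619.2, -175.9, 350.8]
tcp_rot: [2.996, 1.568, -0.394]
ft_force: [0.1, -0.6, 0.3]
opening: 1.002
```

```bash
python3 - <<'E'
from h import *
w=cam('wrist'); s=monitor.state(); print(s['eef_pos'])
m=ortho(w,618,-177,12,half=50,s=4); cv2.imwrite('pics/r0.png',m); print(circ(m,28.5,31.5,4,18),circ(m,8,12,4,14))
E
```

```text
[ 619.10491185 -175.93173118  350.5771048 ]
[] [(np.float32(2.125), np.float32(0.875), np.float32(9.125))]
```

{"name": "apply_moves", "arguments": {
  "series": [
    [-1, [5, 0, 0], 0],
    [-1, [10, 0, 0], 0],
    [-1, [13.5, 0, 0], 0],
    [-1, [15.2, 0, 0], 0],
    [-1, [15.2, 0, 0], 0],
    [-1, [15.2, 0, 0], 0],
    [-1, [15.2, 0, 0], 0]
  ]
}}

```text
t: 20.45
eef_pos: [619.2, -176.2, 198.2]
tcp_rot: [2.97, 1.569, -0.42]
ft_force: [0.7, -0.0, -0.4]
opening: 1.003
```

{"name": "apply_moves", "arguments": {
  "series": [
    [-1, [0.4, 0, 0], 0],
    [-1, [0.45, 0, 0], 0],
    [1, [0.45, 0, 0], 0],
    [1, [0.45, 0, 0], 0],
    [1, [0.45, 0, 0], 0],
    [1, [0.45, 0, 0], 0],
    [1, [0.45, 0, 0], 0],
    [1, [0.45, 0, 0], 0],
    [1, [-3, 0, 0], 0],
    [1, [-8, 0, 0], 0],
    [1, [-14, 0, 0], 0],
    [1, [-20, 0, 0], 0],
    [1, [-20, 0, 0], 0],
    [1, [-20, 0, 0], 0]
  ]
}}

```text
t: 22.2
eef_pos: [618.6, -176.0, 395.6]
tcp_rot: [-0.058, 1.569, 2.835]
ft_force: [-0.7, -0.6, -3.5]
opening: 0.624
```

```bash
python3 - <<'E'
from h import *
w=cam('wrist'); save(w,'w7.png'); s=monitor.state(); p=s['eef_pos']; print(p,s['ft_force'],s['opening'])
M=R.from_euler('xyz',s['tcp_rot']).as_matrix(); q=p+M@[190.1-8+.0,0,0]; print(q)
m=ortho(w,q[0],q[1],q[2],half=50,s=4); cv2.imwrite('pics/r1.png',m); print(circ(m,28.5,31.5,4,18),circ(m,8,11,4,14)[:2])
E
```

```text
[ 618.65671736 -176.06043492  394.91896487] [ 0.86131392 -0.4530182  -3.05767335] 0.6206889749367037
[ 618.16765878 -175.88498979  212.81970611]
[(np.float32(-2.125), np.float32(0.375), np.float32(30.25)), (np.float32(1.625), np.float32(-0.875), np.float32(29.425))] [(np.float32(-1.375), np.float32(0.625), np.float32(10.3)), (np.float32(3.625), np.float32(-1.125), np.float32(10.0))]
```

{"name": "apply_moves", "arguments": {
  "series": [
    [1, [0, -5, 1.5], 0],
    [1, [0, -10, 3.1], 0],
    [1, [0, -15, 4.6], 0],
    [1, [0, -20, 6.2], 0],
    [1, [0, -24, 7.4], 0],
    [1, [0, -25.7, 8], 0],
    [1, [0, -25.7, 8], 0],
    [1, [0, -25.7, 8], 0],
    [1, [0, -25.7, 8], 0]
  ]
}}

```text
t: 23.38
eef_pos: [604.7, 91.4, 396.5]
tcp_rot: [0.897, 1.57, -2.494]
ft_force: [0.4, 0.3, -3.1]
opening: 0.619
```

```bash
python3 - <<'E'
from h import *
for i in range(2):
    w=cam('wrist'); s=monitor.state(); p=s['eef_pos']; print(p,s['ft_force'],s['tcp_rot'])
    z=p[2]-190.1+8
    m=ortho(w,p[0],p[1],z,half=50,s=4); print(circ(m,28.5,31.5,4,18)[:2],circ(m,8,11,4,14)[:2])
E
```

```text
[604.65654918  91.57564675 396.58731864] [-0.01326279  0.1023363  -2.48918014] [ 1.25204878  1.57054021 -2.139138  ]
[(np.float32(-1.125), np.float32(-0.125), np.float32(29.4))] [(np.float32(-0.875), np.float32(-0.125), np.float32(10.475)), (np.float32(39.125), np.float32(-11.375), np.float32(10.575))]
[604.62840701  91.72631695 396.6611217 ] [-0.44307581 -0.27507049 -3.11033544] [ 1.65333689  1.57067615 -1.7377503 ]
[(np.float32(-1.375), np.float32(-0.125), np.float32(29.675)), (np.float32(1.125), np.float32(-0.625), np.float32(29.7))] [(np.float32(-1.125), np.float32(-0.375), np.float32(10.3)), (np.float32(3.375), np.float32(-1.125), np.float32(9.425))]
```

{"name": "apply_moves", "arguments": {
  "series": [
    [1, [0, -0.17, 0.05], 0],
    [1, [2, -0.17, 0.05], 0],
    [1, [3.5, -0.17, 0.05], 0],
    [1, [5, -0.17, 0.05], 0],
    [1, [6, -0.17, 0.05], 0],
    [1, [6.6, -0.17, 0.05], 0],
    [1, [7, -0.17, 0.05], 0],
    [1, [7.3, -0.17, 0.05], 0],
    [1, [7.6, -0.17, 0.05], 0],
    [1, [7.6, -0.17, 0.05], 0],
    [1, [7.6, -0.17, 0.05], 0],
    [1, [7.6, -0.17, 0.05], 0]
  ]
}}

```text
t: 24.98
eef_pos: [604.4, 94.4, 320.9]
tcp_rot: [3.122, 1.57, -0.267]
ft_force: [-0.2, 0.4, -1.2]
opening: 0.624
```

```bash
python3 - <<'E'
from h import *
F=[]
for i in range(3):
    w=cam('top'); s=monitor.state(); F.append(s['ft_force'])
print(s['eef_pos'],np.mean(F,0))
E
```

```text
[604.41881142  94.404028   320.8260144 ] [ 0.13964248  0.06586646 -1.36734606]
```

{"name": "apply_moves", "arguments": {
  "series": [
    [1, [0.2, 0, 0], 0],
    [1, [0.35, 0, 0], 0],
    [1, [0.35, 0, 0], 0],
    [0.0, [0.35, 0, 0], 0],
    [-0.4, [0.35, 0, 0], 0],
    [-0.6, [0.35, 0, 0], 0],
    [-0.6, [0.35, 0, 0], 0],
    [-0.6, [0.35, 0, 0], 0],
    [-0.6, [-2, 0, 0], 0],
    [-0.6, [-7, 0, 0], 0],
    [-0.6, [-7, -1, -5], 0],
    [-0.6, [-6, -1, -10], 0],
    [-0.6, [-3, -1, -12], 0],
    [-0.6, [-3, -1, -12], 0],
    [-0.6, [-3, -1, -12], 0]
  ]
}}

```text
t: 27.0
eef_pos: [722.8, 74.8, 351.5]
tcp_rot: [3.114, 1.571, -0.275]
ft_force: [0.7, -0.0, 1.7]
opening: 0.801
```

```bash
cat > look.py <<'E'
from h import *
import sys
w=cam('wrist'); s=monitor.state(); print(s['eef_pos'],w['position'])
P=R.from_euler('z',-.245).as_matrix(); L=lambda x,y,z:np.array([603.5,93.5,0])+P@[x,y,z]
# rectified map of scale face (local x=59): y -10..60, z 20..110, 6px/mm
Y=np.linspace(60,-10,420)[None,:]+np.zeros((540,1)); Z=np.linspace(110,20,540)[:,None]+np.zeros((1,420))
G=np.array([603.5,93.5,0])+np.stack([0*Y+59,Y,Z],-1)@P.T
u,v=wpx(w,G); m=cv2.remap(w['image'],u.astype('f4'),v.astype('f4'),cv2.INTER_CUBIC)[...,::-1].copy()
for z in(43,58,100): cv2.line(m,(0,int((110-z)*6)),(25,int((110-z)*6)),(0,0,255),1)
u,v=wpx(w,L(59,26,70)); u,v=int(u),int(v); print(u,v)
a=w['image'][max(0,v-75):v+75,max(0,u-48):u+48,::-1]; a=cv2.resize(a,(int(540/a.shape[0]*a.shape[1]),540),interpolation=cv2.INTER_CUBIC)
cv2.imwrite('pics/'+sys.argv[1],cv2.convertScaleAbs(np.hstack([m,a])[:, :800],alpha=1.3))
E
python3 look.py l1.png
```

```text
[722.6790353   74.9802375  352.13662846] [801.66370417  54.69652026 330.84077647]
301 267
```

View pics/l1.png

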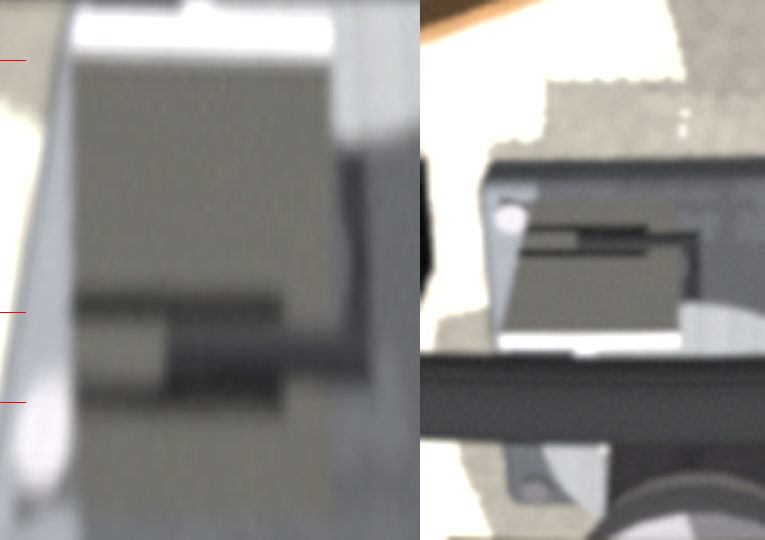

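The view up the scale face shows the marks at rows 303 (58 mm) and 398 (43 mm), and the pointer at about row 355. The pointer stands in front of the plate and this is a steep view, so its true height reads about 58 mm, a sink of about 22 mm. Flange radius, force and release height all point to 12–13 mm for the spool alone, so a second weight is needed (about 32 mm).

{"name": "apply_moves", "arguments": {
  "series": [
    [-1, [-6, 0, 0], 0],
    [-1, [-6, 4, 2], 0],
    [-1, [-6, 33.8, 18.2], 0],
    [-1, [-6, 33.8, 18.2], 0],
    [-1, [-6, 33.8, 18.2], 0],
    [-1, [-6, 33.8, 18.2], 0],
    [-1, [-6, 33.8, 18.2], 0],
    [-1, [-6, 33.8, 18.2], 0],
    [-1, [-6, 33.8, 18.2], 0],
    [-1, [-3, 33.8, 18.2], 0],
    [-1, [0, 33.8, 18.2], 0],
    [-1, [0, 33.8, 18.2], 0],
    [-1, [0, 33.8, 18.2], 0]
  ]
}}

```text
t: 28.68
eef_pos: [464.3, -207.8, 352.0]
tcp_rot: [2.847, 1.569, -0.542]
ft_force: [-0.2, -0.5, 0.3]
opening: 1.001
```

```bash
python3 - <<'E'
from h import *
w=cam('wrist'); s=monitor.state(); print(s['eef_pos'],s['joints'].round(2))
m=ortho(w,463,-208,12,half=50,s=4); cv2.imwrite('pics/r2.png',m); print(circ(m,28.5,31.5,4,18)[:3],circ(m,8,12,4,14)[:3])
E
```

```text
[ 464.23091425 -207.90536182  352.11344117] [-0.55  0.39  1.9   0.    0.84  1.27]
[] [(np.float32(1.125), np.float32(0.125), np.float32(9.85))]
```

{"name": "apply_moves", "arguments": {
  "series": [
    [-1, [5, 0, 0], 0],
    [-1, [10, 0, 0], 0],
    [-1, [13.5, 0, 0], 0],
    [-1, [15.4, 0, 0], 0],
    [-1, [15.8, 0, 0], 0],
    [-1, [15.8, 0, 0], 0],
    [-1, [15.8, 0, 0], 0],
    [1, [15.8, 0, 0], 0],
    [1, [15.8, 0, 0], 0],
    [1, [15.8, 0, 0], 0],
    [1, [15.8, 0, 0], 0],
    [1, [15.8, 0, 0], 0],
    [1, [15.8, 0, 0], 0]
  ]
}}

```text
t: 30.35
eef_pos: [463.7, -208.3, 192.7]
tcp_rot: [1.072, 1.571, -2.318]
ft_force: [-0.7, 0.1, 1.4]
opening: 0.627
```

{"name": "apply_moves", "arguments": {
  "series": [
    [1, [-3, 0, 0], 0],
    [1, [-8, 0, 0], 0],
    [1, [-14, 0, 0], 0],
    [1, [-20.2, 0, 0], 0],
    [1, [-20.2, -5, -1], 0],
    [1, [-20.2, -10, -2], 0],
    [1, [-20.2, -15, -3], 0],
    [1, [-20.2, -20, -4], 0],
    [1, [-20.2, -25, -5], 0],
    [1, [-20.2, -30, -5.6], 0],
    [1, [-20.2, -32.7, -6.1], 0],
    [1, [-20.2, -32.7, -6.1], 0],
    [1, [-20.2, -32.7, -6.1], 0],
    [1, [-20.2, -32.7, -6.1], 0],
    [1, [-20.2, -32.7, -6.1], 0]
  ]
}}

```text
t: 32.22
eef_pos: [603.1, 92.9, 394.8]
tcp_rot: [2.362, 1.571, -1.029]
ft_force: [-0.2, -0.3, -1.8]
opening: 0.627
```

```bash
python3 - <<'E'
from h import *
for i in range(2):
    w=cam('wrist'); s=monitor.state(); p=s['eef_pos']; print(p,s['ft_force'],s['opening'])
    m=ortho(w,p[0],p[1],p[2]-192.7+12,half=50,s=4); print(circ(m,28.5,31.5,4,18)[:2],circ(m,8,11,4,14)[:2])
E
```

```text
[603.11928767  93.04087026 394.82966084] [-0.01089474  0.24285535 -2.59752742] 0.6253736655814474
[(np.float32(-2.875), np.float32(0.375), np.float32(29.675)), (np.float32(-0.375), np.float32(-0.375), np.float32(29.95))] [(np.float32(-2.375), np.float32(0.375), np.float32(10.125)), (np.float32(2.375), np.float32(-0.625), np.float32(9.35))]
[603.13176479  93.17543612 394.84746373] [-0.470284    0.47660393 -2.45484204] 0.6283904435179953
[(np.float32(-2.875), np.float32(0.625), np.float32(29.675)), (np.float32(-0.375), np.float32(-0.625), np.float32(29.65))] [(np.float32(-2.375), np.float32(0.125), np.float32(10.125)), (np.float32(2.125), np.float32(-0.625), np.float32(9.15))]
```

{"name": "apply_moves", "arguments": {
  "series": [
    [1, [0, -0.04, -0.17], 0],
    [1, [2, -0.04, -0.17], 0],
    [1, [3.5, -0.04, -0.17], 0],
    [1, [5, -0.04, -0.17], 0],
    [1, [6, -0.04, -0.17], 0],
    [1, [6.5, -0.04, -0.17], 0],
    [1, [6.8, -0.04, -0.17], 0],
    [1, [7.1, -0.04, -0.17], 0],
    [1, [7.4, -0.04, -0.17], 0],
    [1, [7.4, -0.04, -0.17], 0],
    [1, [7.4, -0.04, -0.17], 0],
    [1, [7.4, -0.04, -0.17], 0]
  ]
}}

```text
t: 33.83
eef_pos: [605.0, 93.7, 320.9]
tcp_rot: [-3.06, 1.57, -0.166]
ft_force: [0.9, -0.1, -0.3]
opening: 0.626
```

```bash
python3 - <<'E'
from h import *
F=[]
for i in range(3):
    w=cam('top'); s=monitor.state(); F.append(s['ft_force'])
print(s['eef_pos'],np.mean(F,0))
E
```

```text
[605.00364938  93.66008216 320.79321374] [ 0.39459473  0.27272434 -0.73275489]
```

{"name": "apply_moves", "arguments": {
  "series": [
    [1, [0.2, 0, 0], 0],
    [1, [0.25, 0, 0], 0],
    [1, [0.25, 0, 0], 0],
    [0.0, [0.25, 0, 0], 0],
    [-0.4, [0.25, 0, 0], 0],
    [-0.6, [0.25, 0, 0], 0],
    [-0.6, [0.25, 0, 0], 0],
    [-0.6, [0.25, 0, 0], 0],
    [-0.6, [-2, 0, 0], 0],
    [-0.6, [-7, 0, 0], 0],
    [-0.6, [-7, -1, -5], 0],
    [-0.6, [-6, -1, -10], 0],
    [-0.6, [-3, -1, -12], 0],
    [-0.6, [-3, -1, -12], 0],
    [-0.6, [-3, -1, -12], 0],
    [-0.6, [-3, -1, -12], 0]
  ]
}}

```text
t: 35.98
eef_pos: [723.2, 74.2, 352.5]
tcp_rot: [-2.91, 1.569, -0.017]
ft_force: [0.2, 0.0, 0.3]
opening: 0.805
```

```bash
python3 look.py l2.png; python3 - <<'E'
from h import *
c=cam('scene'); m=cv2.imread('pics/l2.png')
a=cv2.resize(cv2.convertScaleAbs(c['image'][200:290,295:375,::-1],alpha=1.4),(370,416),interpolation=cv2.INTER_CUBIC)
o=np.zeros((600,800,3),np.uint8); o[:540,:420]=m[:,:420]; o[:416,425:795]=a; t=cv2.resize(cv2.convertScaleAbs(cam('top')['image'][165:255,165:345,::-1],alpha=1.4),(360,180)); o[418:598,425:785]=t; cv2.imwrite('pics/f.png',o)
E
```

```text
[723.22110286  74.23333725 352.37388847] [802.13152614  54.10039057 331.88450203]
301 267
```

View pics/f.png

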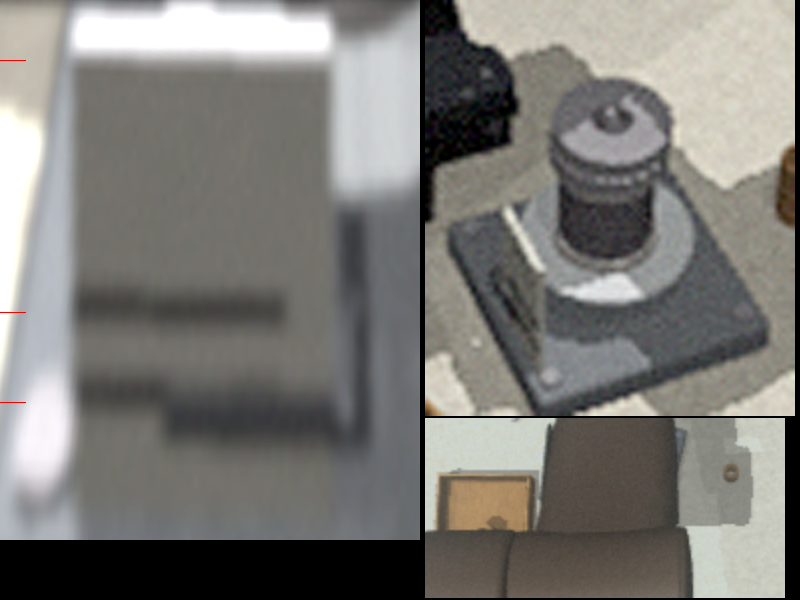

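Both rings lie flat and the pointer moved exactly 10 mm. But the apparent pointer height depends on its gap to the plate, so I'll take a flatter second view and triangulate it.

{"name": "apply_moves", "arguments": {
  "series": [
    [-0.6, [0, 0, -4], 0],
    [-0.6, [2, 0, -8], 0],
    [-0.6, [5.5, 0, -8], 0],
    [-0.6, [5.5, 0, -8], 0],
    [-0.6, [5.5, 0, -8], 0],
    [-0.6, [5.5, 0, -8], 0]
  ]
}}

```text
t: 36.88
eef_pos: [801.3, 54.5, 298.1]
tcp_rot: [-2.944, 1.568, -0.05]
ft_force: [-0.5, 0.4, -0.2]
opening: 0.795
```

```bash
python3 look.py l3.png; python3 - <<'E'
import cv2,numpy as np
a=cv2.imread('pics/l2.png')[:,:420]; b=cv2.imread('pics/l3.png')[:,:420]
for n,m in(('l2',a),('l3',b)):
    g=cv2.cvtColor(m,cv2.COLOR_BGR2GRAY).astype(float)
    L=g[:,95:150].mean(1); Rr=g[:,190:270].mean(1); Q=g[:,292:325].mean(1)
    for k,x in(('marks',L),('ptr+marks',Rr),('ptr only',Q)): print(n,k,[(i,int(x[i])) for i in range(260,500,6)])
cv2.imwrite('pics/f2.png',np.hstack([b,cv2.imread('pics/l3.png')[:,420:]])[:, :800])
E
```

```text
[801.22783051  54.45337733 297.84772357] [880.21173816  34.28214335 277.63392074]
301 367
l2 marks [(260, 113), (266, 112), (272, 109), (278, 105), (284, 97), (290, 86), (296, 77), (302, 70), (308, 70), (314, 76), (320, 86), (326, 97), (332, 104), (338, 110), (344, 113), (350, 113), (356, 113), (362, 109), (368, 101), (374, 94), (380, 82), (386, 72), (392, 68), (398, 70), (404, 78), (410, 88), (416, 98), (422, 107), (428, 110), (434, 112), (440, 113), (446, 113), (452, 113), (458, 113), (464, 112), (470, 112), (476, 112), (482, 112), (488, 112), (494, 112)]
l2 ptr+marks [(260, 113), (266, 113), (272, 113), (278, 111), (284, 106), (290, 96), (296, 84), (302, 73), (308, 67), (314, 69), (320, 78), (326, 90), (332, 100), (338, 108), (344, 113), (350, 113), (356, 113), (362, 111), (368, 107), (374, 104), (380, 96), (386, 89), (392, 81), (398, 74), (404, 69), (410, 62), (416, 58), (422, 58), (428, 60), (434, 67), (440, 77), (446, 86), (452, 97), (458, 103), (464, 108), (470, 111), (476, 112), (482, 113), (488, 113), (494, 113)]
l2 ptr only [(260, 113), (266, 113), (272, 113), (278, 113), (
[... 1094 characters left out ...]
23), (374, 23), (380, 23), (386, 23), (392, 23), (398, 23), (404, 25), (410, 32), (416, 47), (422, 64), (428, 76), (434, 82), (440, 84), (446, 84), (452, 87), (458, 95), (464, 103), (470, 113), (476, 119), (482, 122), (488, 123), (494, 123)]
l3 ptr only [(260, 23), (266, 22), (272, 23), (278, 24), (284, 23), (290, 22), (296, 23), (302, 23), (308, 23), (314, 23), (320, 23), (326, 23), (332, 23), (338, 24), (344, 23), (350, 23), (356, 24), (362, 24), (368, 23), (374, 22), (380, 24), (386, 23), (392, 22), (398, 23), (404, 27), (410, 33), (416, 47), (422, 64), (428, 76), (434, 82), (440, 84), (446, 85), (452, 88), (458, 95), (464, 102), (470, 111), (476, 118), (482, 121), (488, 122), (494, 121)]
```

View pics/f2.png

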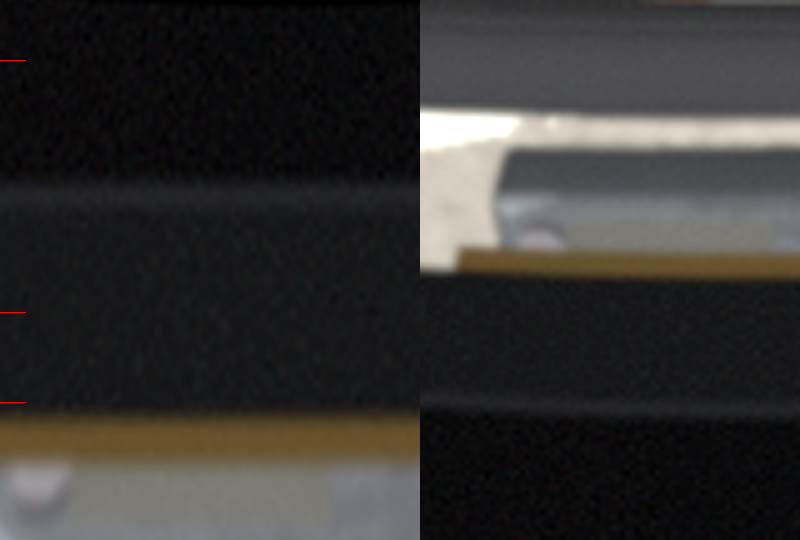

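The gripper body blocked that view. I'll go back over the stand for a steep view, which fixes the pointer's distance from the plate. No pictures are left, so this will be numeric.

{"name": "apply_moves", "arguments": {
  "series": [
    [-0.6, [-5, 0, 0], 0],
    [-0.6, [-10, 0, 0], 0],
    [-0.6, [-14, 0, 0], 0],
    [-0.6, [-14, 0, 5], 0],
    [-0.6, [-14, 0, 10], 0],
    [-0.6, [-14, 0, 15], 0],
    [-0.6, [-14, 0, 15], 0],
    [-0.6, [-14, 0, 15], 0],
    [-0.6, [-14, 0, 15], 0]
  ]
}}

```text
t: 38.05
eef_pos: [656.7, 90.7, 435.8]
tcp_rot: [-3.034, 1.57, -0.141]
ft_force: [-0.6, -0.0, 0.4]
opening: 0.8
```

```bash
cat > steep.py <<'E'
from h import *
w=cam('wrist'); s=monitor.state(); P=R.from_euler('z',-.245).as_matrix()
cl=P.T@(np.array(w['position'])-[603.5,93.5,0]); print('TCP',s['eef_pos'].round(1),'cam local',cl.round(1))
X=np.arange(40,90,1.0); Y=np.linspace(6,11,11)
for y0,name in((Y,'y6-11'),(np.linspace(37,44,11),'y37-44 (no ptr)')):
    G=np.array([603.5,93.5,0])+np.stack(np.broadcast_arrays(X[:,None],y0[None,:],48.5),-1)@P.T
    u,v=wpx(w,G); g=cv2.remap(cv2.cvtColor(w['image'],cv2.COLOR_RGB2GRAY),u.astype('f4'),v.astype('f4'),cv2.INTER_LINEAR).mean(1)
    print(name,[(int(x),int(a)) for x,a in zip(X,g)])
m=ortho(w,603.5,93.5,145-32+24,half=50,s=4); print('ring@sink32',circ(m,28,32,4,18)[:2])
E
python3 steep.py
```

```text
TCP [656.6  90.8 435.5] cam local [133.7   9.8 415.2]
y6-11 [(40, 144), (41, 139), (42, 134), (43, 130), (44, 124), (45, 116), (46, 103), (47, 91), (48, 82), (49, 78), (50, 78), (51, 78), (52, 78), (53, 78), (54, 79), (55, 78), (56, 79), (57, 78), (58, 77), (59, 75), (60, 71), (61, 62), (62, 52), (63, 49), (64, 54), (65, 63), (66, 71), (67, 70), (68, 65), (69, 60), (70, 64), (71, 80), (72, 107), (73, 126), (74, 135), (75, 138), (76, 139), (77, 139), (78, 138), (79, 137), (80, 135), (81, 134), (82, 134), (83, 135), (84, 137), (85, 138), (86, 139), (87, 140), (88, 140), (89, 140)]
y37-44 (no ptr) [(40, 153), (41, 177), (42, 193), (43, 198), (44, 192), (45, 171), (46, 134), (47, 102), (48, 83), (49, 78), (50, 78), (51, 78), (52, 78), (53, 77), (54, 72), (55, 63), (56, 55), (57, 55), (58, 56), (59, 57), (60, 60), (61, 70), (62, 77), (63, 83), (64, 86), (65, 86), (66, 83), (67, 76), (68, 66), (69, 61), (70, 67), (71, 86), (72, 108), (73, 123), (74, 131), (75, 135), (76, 138), (77, 143), (78, 145), (79, 148), (80, 150), (81, 154), (82, 158), (83, 160), (84, 161), (85, 164), (86, 167), (87, 166), (88, 165), (89, 163)]
ring@sink32 []
```

Triangulating the steep ray (pointer 4.6 mm in front of the plate) against the earlier one puts the pointer at about 47.6 mm, a sink of about 33 mm. That is inside the 24–37 mm window and agrees with 12.5–13.5 mm for the spool plus two rings. I'll hand in.

```bash
python3 -c "
from h import *
s=monitor.state(); print(s['t'],s['eef_pos'],abs(s['qvel']).max()); print(job.job_done())"
```

```text
38.1 [656.62861745  90.77029723 435.51420363] 0.00460260885800976
the job is handed in; nothing more can be done
None
```

I handed the job in at 38.1 s. The empty core stands in the box, and the full spool sits upright on the platter. Two ring weights lie on the spool round the spindle, and the third is still flat on the table where it was. No verdict was reported.

**Last checks**
- **Pointer:** two camera rays put it at about 47.6 mm, with the marks at 43 and 58. That is a platter sink of about 33 mm ± 2, inside the allowed 24 to 37. The flange size and the force readings suggested about 32 to 33 mm.
- **Spool and rings:** the scene picture showed the spool upright and both rings flat. The spool measured about 1 mm off centre before the rings went on. The rings looked centred, but the final ring-circle fit found nothing, so I have no number for them.
- **Core:** it was seen standing in the box after release. The last top view was mostly hidden by the arm, but the box still showed the core.

**Failed or disagreed**
- A flatter second view of the pointer was blocked by the gripper body, so I used a steep view instead.
- Read straight off the plate, the pointer looked about 8 to 9 mm lower than it is, because it stands about 5 mm in front of the scale. I corrected for that.
- The top camera put the stand's centre about 6 mm off the wrist camera in y. I used the wrist values, and both spool and rings went over the spindle without side force.

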